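# Hang up the comb and clear the chest's pull-out tray

## Robot

A 7-joint arm with a two-finger parallel gripper is mounted at the origin on the work surface. World frame = base frame: x ahead of the robot, y to its left, z up, the work surface at z = 0. Lengths are in m, angles in rad, forces in N, time in s.
With the tool pointing down it reaches from about 0.425 to 0.8 m from the base axis. Payload 8.3 kg.
Tool frame: the origin (TCP) lies at the very end of the fingers, on their centre line; the grasp point (between the pads) lies 19 mm behind it; z points along the fingers, y is the line along which they close (so a half turn about z gives the same grasp; the last joint's range is limited). The gripper opens to 85 mm and grips with 20 to 120 N. Pads are 22 mm wide; open, the fingers measure 114 mm over their backs; the gripper's body (76 mm by 85 mm) begins 54 mm behind the grasp point. The pads swing forward as they close: fully open they stand 13 mm farther back than shut.
Start: joints at [1.039, 0.383, 0.016, 1.37, -0.006, 1.388, -0.046], TCP at [0.282, -0.558, 0.231] pointing down, gripper open.
Joint ranges: [-2.95, 2.95], [-0.25, 2.06], [-1.52, 1.56], [0.18, 2.33], [-1.44, 4.58], [0.02, 2.06], [-3.01, 3.01]. Speed limits (rad/s): [2.39, 2.39, 3.01, 3.01, 3.14, 3.14, 3.14].

## Interface

Orientations are given as a 3x3 rotation matrix whose columns are the frame's x, y, z axes.
In Python, from plant import manip gives the robot as it stands.
- The arm moves only by the tool apply_moves, never from a script. Its argument "motion" is a list of rows, each an object of numbers: "x", "y", "z": the shift along the world's x, y, z in cm; "yaw": the turn about the world's z in degrees; "grip": the finger opening in cm, from 0 to 8.54. In form: [{"x": .., "y": .., "z": .., "yaw": .., "grip": ..}, ...]. A call has 1 to 5 rows; each row is the pose to reach, as a shift and turn from the pose commanded when the call began; what a row does not reach only later rows make up. A row lasts 1/12 s, in which the tool goes at most 41.7 mm and 7.16 degrees, less where a joint would pass 70% of its speed; a pose out of reach is approached as far as the arm can. A call with a gripper value outside its range is refused whole. The fingers move at their own pace and stop on an object; "squeeze" is the grip in N (left out, the last holds). Time passes only in rows, so rows that repeat a pose let the fingers close. It gives the time, the measured TCP pose, the force, the opening and the grip force at its end, in the units of the state.
- manip.sense(): the state, without advancing time (a new reading comes with each control period).
- manip.capture(name): name is "scene" or "top"; returns the picture (420x560x3 uint8, red, green, blue); there is no depth.
- manip.camera_info(name): a dict with "vfov" (degrees; the focal length in pixels is half the picture's height over the tangent of half this angle, whatever the lens; pixels are square), "cx", "cy" (the principal point, pixels), "world_to_cam" (4x4, takes a point from world to camera coordinates). Camera axes: x right, y up, looking along -z (the intrinsics and any distortion apply to the point x, -y, -z); pixel columns grow to the right and rows downward; lengths in m; the calibration is good to about 2 mm. A picture is of the moment at which its call begins. camera_info takes no time and is no camera call.
- manip.sign_off(): hands the job in; it is judged then, once.
The state is a dict: "time": time; "joints": joint angles; "dq": joint speeds; "tau": joint torques, N m; "tool_pos": TCP position; "tool_rot": TCP orientation; "contact_force": force on the tool from outside, world axes, zero at the start; "moment": the same for the moment, N m; "opening": finger opening in m; "grip_force": force on a finger pad.
Only numpy, scipy, OpenCV 4.12 (cv2) and the standard library are available. Lean on these libraries where they do the work, as an engineer would, in place of code of your own. Each camera call takes 0.05 s, during which the arm holds its last target. There are 200 camera calls.

## Task

Clear the little pull-out tray of the plastic chest so that it can be shut: hang the wooden comb by the hole in its handle on the stand's peg, and put the nail clipper in the open round tub. Leave the small cream tin in the tray and push the tray fully home; leave the tub standing about where it is and the other things where they are.

Things in the scene. Friction and masses are not known exactly. Their poses are not given: they have to be found in the camera images.
- comb: Wide-toothed wooden comb, 60 wide (x) x 9 thick (y) x 150 mm long (z), standing teeth down in a slot of the tray (12 mm wide, walls ending 28 mm above the comb's origin). Origin: middle of the tooth tips; z runs up to the handle's top edge at 150 mm; y is square to the flat faces. The upper 65 mm is a solid handle plate with one round hole. 55 g.
- comb_hole (a point): Centre of the comb's hole: 18 mm diameter, axis along the comb's y, 35 mm below the handle's top edge (115 mm above the origin), so the plate above the hole is 26 mm tall and 60 mm wide.
- stand: Fixed wooden stand with one steel peg: base 130 x 100 x 14 mm (centred 20 mm to -x of the origin), square post 18 mm, 204 mm tall. Origin: on the table under the post's middle. The peg points to the stand's -x, nearly level, rising gently to its free tip; nothing stands above it. Stand and tub may be on either side of the chest.
- peg_root (a point): Axis of the peg where it leaves the post, 191 mm above the table; peg diameter 8 mm.
- peg_tip (a point): Free rounded end of the peg, on its axis, 76 mm out from the root and about 12 mm higher.
- clipper: Steel nail clipper lying in the tray, 62 long (x) x 13 wide (y) x 13 mm tall. Origin: centre of its underside. 40 g.
- tub: Loose round plastic tub, open on top, 130 mm across the rim, 68 mm tall, walls 4 mm, floor 5 mm thick, 150 g. Origin: centre of its underside. Its lid is off.
- chest: Fixed two-drawer chest in translucent blue plastic with a white top, 200 deep (x) x 280 wide (y) x 148 mm tall. Origin: centre of its underside; its front looks to its -x. The pull-out tray slides along the chest's x just under the white top. On the top lie a dish, a hairbrush (up to 30 mm tall) and at the -y end a 48 mm tall jar.
- tray (a joint): Slide of the pull-out tray, m: 0 = pulled out (start), 0.115 = fully home; it slides along the chest's +x against about 1.5 N of friction. The tray is 250 mm wide inside the front, 36 mm tall (wall tops 134 mm, floor's upper face 102 mm above the table), walls 4 mm. When home its front stands 6 mm proud of the chest's front.
- tray_front (a point): Centre of the outer face of the tray's front wall (36 mm tall, 272 mm wide), 116 mm above the table; moves with the tray; axes as the chest's.
- tin: Small round flat cream tin, 39 mm diameter, 16 mm tall, lying in the tray at the end away from the comb; it stays in the tray. Origin: centre of its underside.
- hairbrush: Wooden hairbrush, 200 mm long, lying bristles up at the back of the chest's top, 28 mm tall. Bystander. Origin: where its handle meets its head, underside.
- dish: Small glass dish, 84 mm across, 30 mm tall, on the chest's top. Bystander. Origin: centre of its underside.
- lid: The tub's flat lid, 136 mm across, 11 mm thick, lying on the table to the right. Bystander. Origin: centre of its underside.
- jar: White cream jar, 68 mm across, 48 mm tall, on the chest's top near its -y end. Bystander. Origin: centre of its underside.
- mug: White mug, 80 mm across, 90 mm tall, on the table to the left. Bystander. Origin: centre of its underside.

How it is judged:
At the end, for the whole second after the job is handed in: Comb at rest, hanging by its hole on the peg (hole 10-88 mm before the post, within 12 mm sideways, 174-207 mm high, tilt under 0.35 rad); clipper at rest in the tub (within 55 mm of its axis, 45 mm of its foot); tub upright, within 60 mm of its place; tray home within 6 mm, tin in it (x of comb_hole in the frame of stand between -0.088 and -0.01 m and y of comb_hole in the frame of stand between -0.012 and 0.012 m and z of comb_hole in the frame of stand between 0.174 and 0.207 m and angle between comb's own z axis and vertical below 0.35 rad and contact force between comb and stand above 0.1 N and linear speed of comb below 0.05 m/s and horizontal distance between clipper and tub below 0.055 m and z of clipper in the frame of tub between -0.003 and 0.045 m and linear speed of clipper below 0.03 m/s and angle between tub's own z axis and vertical below 0.1 rad and distance of tub from where it was at the start of the episode below 0.06 m and value of joint tray above 0.109 m and x of tin in the frame of tray_front between 0.005 and 0.2 m and y of tin in the frame of tray_front between -0.125 and 0.125 m and z of tin in the frame of tray_front between -0.02 and 0.015 m); the robot touches nothing.
It fails at once if the hairbrush is moved by more than 30 mm (distance of hairbrush from where it was at the start of the episode above 0.03 m).
It fails at once if the glass dish is moved by more than 30 mm (distance of dish from where it was at the start of the episode above 0.03 m).
It fails at once if the tub's lid is moved by more than 30 mm (distance of lid from where it was at the start of the episode above 0.03 m).
It fails at once if the cream jar is moved by more than 30 mm (distance of jar from where it was at the start of the episode above 0.03 m).
It fails at once if the mug is moved by more than 30 mm (distance of mug from where it was at the start of the episode above 0.03 m).
It also fails if it takes over 72 s, if anything falls off the work surface, if the arm or the gripper's body presses on something with over 40 N, if the wrist force passes 120 N, or if a joint passes its speed limit or range.

## Working session

There is one attempt and no reset: what is moved stays moved. The work goes in short steps, Python scripts to look and compute and a tool call to move; the robot and the scene stay as the last step left them, time stands still between calls to the robot, and variables do not carry over. Pictures are saved under pics/ and viewed, at most 10 in all, crops included, and the job is handed in when it is done.

Besides the shell and the picture viewer there is one more tool, called in YAML: its name, and indented under it one key for each argument. apply_moves: Moves the arm, as the interface text tells. Its arguments: {"type":"object","properties":{"motion":{"type":"array"},"squeeze":{"type":"number"}},"required":["motion"]}

```bash
mkdir -p pics; cat > h.py <<'E'
import numpy as np, cv2
from plant import manip
def ci(n):
    c=manip.camera_info(n); f=210/np.tan(np.radians(c['vfov'])/2); return c,f,np.array(c['world_to_cam'])
def ray(n,u,v):
    c,f,T=ci(n); d=np.array([(u-c['cx'])/f,-(v-c['cy'])/f,-1.]); R=T[:3,:3]
    return -R.T@T[:3,3], R.T@d
def onz(n,u,v,z):
    o,d=ray(n,u,v); return o+d*(z-o[2])/d[2]
def tri(a,b):
    (o,d),(p,e)=ray('scene',*a),ray('top',*b)
    s=np.linalg.lstsq(np.c_[d,-e],p-o,rcond=None)[0]
    A,B=o+d*s[0],p+e*s[1]; return (A+B)/2,np.linalg.norm(A-B)
def proj(n,P):
    c,f,T=ci(n); q=T[:3,:3]@np.array(P)+T[:3,3]; return c['cx']+f*q[0]/-q[2], c['cy']-f*q[1]/-q[2]
E
python3 - <<'E'
from h import *
for n in('scene','top'):
    im=manip.capture(n); cv2.imwrite(f'pics/{n}0.png',im[:,:,::-1]); print({k:(v if k!='world_to_cam' else np.round(v,4).tolist()) for k,v in manip.camera_info(n).items()})
s=manip.sense(); print(s['tool_pos'],np.round(s['tool_rot'],3),s['opening'],s['time'])
E
```

```text
{'vfov': 46.302477090232856, 'cx': 270.90735623962115, 'cy': 213.9834074542803, 'world_to_cam': [[0.6855, 0.7279, 0.0111, -0.4081], [-0.4013, 0.3651, 0.84, 0.1247], [0.6075, -0.5803, 0.5424, -1.9524], [0.0, 0.0, 0.0, 1.0]]}
{'vfov': 43.87789445489205, 'cx': 275.9100837892765, 'cy': 215.19782384192402, 'world_to_cam': [[-0.0218, -0.9997, 0.0104, -0.0092], [0.9951, -0.0207, 0.0968, -0.6253], [-0.0966, 0.0125, 0.9952, -1.5209], [0.0, 0.0, 0.0, 1.0]]}
[ 0.28221574 -0.55714233  0.23037096] [[ 0.892  0.452 -0.001]
 [ 0.452 -0.892  0.002]
 [-0.    -0.002 -1.   ]] 0.08532601070958391 0.1
```

View pics/scene0.png

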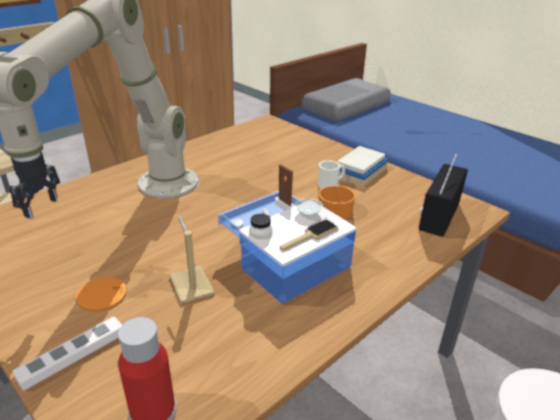

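View pics/top0.png

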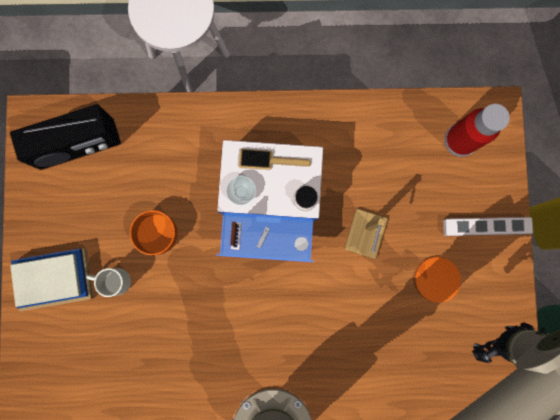

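The scene view shows the comb upright at about (286,185), the stand with its peg at (188,230), and the tub at (336,203). The top view shows the comb at (235,235), clipper (263,238), tin (301,244), tub (153,233) and stand (367,235). I'll enlarge these areas next.

```bash
python3 - <<'E'
import cv2,numpy as np
t=cv2.imread('pics/top0.png');s=cv2.imread('pics/scene0.png')
z=lambda a:cv2.resize(a,None,fx=4,fy=4,interpolation=cv2.INTER_CUBIC)
a=z(t[200:270,210:400]); a=np.pad(a,((0,0),(0,800-a.shape[1]),(0,0)))
b=z(s[155:235,160:360])
cv2.imwrite('pics/m.png',np.vstack([a,b]))
E
```

```text
(no output)
```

View pics/m.png

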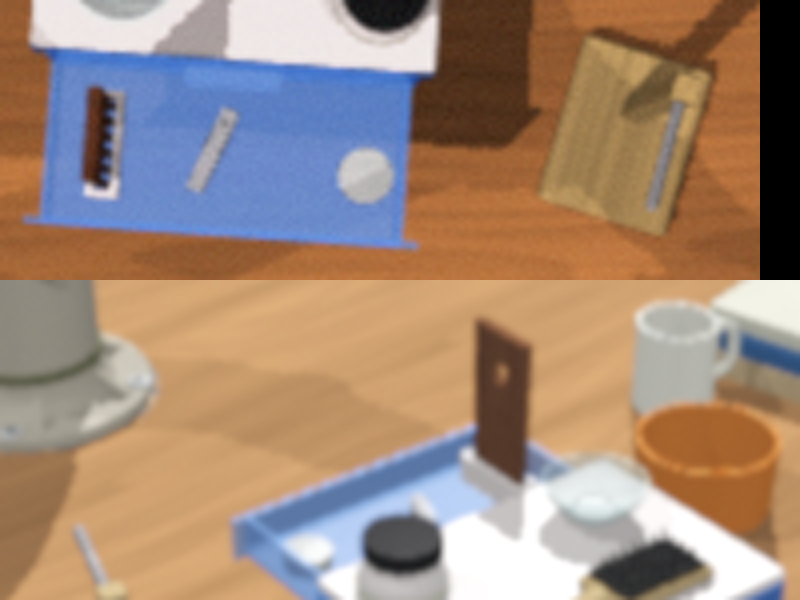

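The crop shows the comb's handle edge running along the tray's x, the clipper lying diagonally, and the peg pointing toward the robot. Next I triangulate.

```bash
python3 - <<'E'
from h import *
T=lambda x,y:(210+(x+.5)/4-.5,200+(y+.5)/4-.5); S=lambda x,y:(160+(x+.5)/4-.5,155+(y-280+.5)/4-.5)
def p(n,a,b):
    X,e=tri(S(*a),T(*b)); print(n,X.round(4),round(e*1e3,1)); return X
p('combtop far',(530,346),(93,88)); p('combtop near',(478,320),(90,186))
p('pegtip',(78,527),(653,208)); p('post top',(112,588),(690,87)); p('clip',(425,507),(213,150))
for n,z,q in[('clip far',.113,(228,110)),('clip near',.113,(195,188)),('tin',.118,(366,175)),('peg root',.191,(680,102)),('pegtip',.203,(653,208)),('tf L',.134,(28,219)),('tf R',.134,(414,246)),('chest fl',.148,(32,45)),('chest fr',.148,(436,72)),('comb t far',.252,(94,88)),('near',.252,(90,186)),('base1',.014,(590,36)),('b2',.014,(541,196)),('b3',.014,(662,234)),('b4',.014,(712,66))]: print(n,onz('top',*T(*q),z).round(4))
print('hole', onz('scene',*S(502,373),.217).round(4))
im=manip.capture('top'); hsv=cv2.cvtColor(im,cv2.COLOR_RGB2HSV)
m=cv2.inRange(hsv,(5,200,120),(18,255,255)); m[:,:110]=0;m[:,200:]=0;m[:195]=0;m[275:]=0
ys,xs=np.nonzero(m);print('tub px',xs.min(),xs.max(),ys.min(),ys.max(),onz('top',(xs.min()+xs.max())/2,(ys.min()+ys.max())/2,.068).round(4),onz('top',xs.min(),232,.068).round(3),onz('top',xs.max(),232,.068).round(3))
print('tub rim tri',tri(S(636,440),(132,233)),tri(S(708,403),(151,211)))
for q in [(x,y) for x in(233,236) for y in (220,245)]: pass
print(im[214:256,228:246,0][::3])
E
```

```text
combtop far [0.5897 0.0904 0.2508] 0.9
combtop near [0.528  0.0938 0.2485] 2.1
pegtip [ 0.5067 -0.2729  0.2043] 0.2
post top [ 0.5859 -0.3001  0.2059] 0.6
clip [0.5549 0.0156 0.1198] 2.0
clip far [0.5839 0.0053 0.113 ]
clip near [0.5296 0.0295 0.113 ]
tin [ 0.536  -0.0901  0.118 ]
peg root [ 0.5771 -0.2964  0.191 ]
pegtip [ 0.5067 -0.2732  0.203 ]
tf L [0.51   0.1443 0.134 ]
tf R [ 0.4857 -0.1209  0.134 ]
chest fl [0.6288 0.1388 0.148 ]
chest fr [ 0.6044 -0.1383  0.148 ]
comb t far [0.5893 0.0894 0.252 ]
near [0.5271 0.0928 0.252 ]
base1 [ 0.6414 -0.268   0.014 ]
b2 [ 0.5218 -0.2269  0.014 ]
b3 [ 0.4915 -0.3164  0.014 ]
b4 [ 0.6168 -0.3592  0.014 ]
hole [0.5628 0.0887 0.217 ]
tub px 130 174 210 254 [0.58   0.3366 0.068 ] [0.581 0.4   0.068] [0.579 0.273 0.068]
tub rim tri (array([0.54476682, 0.35717606, 0.05366022]), np.float64(0.10388765835632761)) (array([0.62013291, 0.310266  , 0.13381687]), np.float64(0.03856275323738938))
[[ 73  69  72  74  73  69  72  70  68  71  68  70  70  72  76  77  78  81]
 [100  98 100  98  96  96  96  94  98  93  95  92  93  90  91  91  89  88]
 [ 98 105
[... 191 characters left out ...]
134 111 107 106 107 104]
 [105 106 107  99 101 100  86  51  40  58 106 151 130 100 104 106 106 106]
 [107 102 104  96  97  92  69  54  59  83 131 172 148 110 106 105 107 108]
 [106 105 104  98  93  90  75  51  61  82 141 157 125 107 104 109 109 106]
 [107 107 102  94  91  89  62  41  45  66 132 142 121 106 108 107 108 109]
 [111 107  98  86  84  72  54  41  58  96 140 138 113 105 108 107 108 108]
 [111 106 103  94  87  70  47  58  86 131 178 156 114 112 109 113 109 114]
 [108 113 132 210 225 194 171 168 170 219 224 170 112 111 109 107 110 111]
 [105 108 109 112 116 117 119 117 120 124 121 109 110 109 109 107 107 107]
 [109 109 109 109 107 108 109 107 111 112 109 108 106 109 109 111 110 110]]
```

apply_moves:
  motion:
    - {"x": 0.5,"y": 2,"z": 3,"yaw": -3,"grip": 4}
    - {"x": 1.5,"y": 5,"z": 5,"yaw": -6,"grip": 4}
    - {"x": 3,"y": 8.5,"z": 7,"yaw": -9,"grip": 4}
    - {"x": 4.5,"y": 12,"z": 8,"yaw": -12,"grip": 4}
    - {"x": 6,"y": 15,"z": 8,"yaw": -16,"grip": 4}
  squeeze: 40

```text
time: 0.57
tool_pos: [0.3437, -0.406, 0.3143]
tool_rot: [[0.982, 0.187, 0.003], [0.187, -0.982, -0.003], [0.003, 0.004, -1.0]]
contact_force: [1.6, -1.1, 0.4]
opening: 0.0397
grip_force: 0.0
```

apply_moves:
  motion:
    - {"x": 1.4,"y": 3.5,"yaw": -3,"grip": 4}
    - {"x": 2.8,"y": 7,"yaw": -6,"grip": 4}
    - {"x": 4.2,"y": 10.5,"yaw": -9,"grip": 4}
    - {"x": 5.6,"y": 14,"yaw": -12,"grip": 4}
    - {"x": 7,"y": 17.5,"yaw": -16,"grip": 4}

```text
validation failed for argument at $.mo...
```

apply_moves:
  motion:
    - {"x": 1.4,"y": 3.5,"grip": 4}
    - {"x": 2.8,"y": 7,"grip": 4}
    - {"x": 4.2,"y": 10.5,"grip": 4}
    - {"x": 5.6,"y": 14,"grip": 4}
    - {"x": 7,"y": 17.5,"grip": 4}

```text
validation failed for argument at $.mo...
```

apply_moves:
  motion:
    - {"x": 1.4,"y": 3.5,"z": 0,"yaw": -3,"grip": 4}
    - {"x": 2.8,"y": 7,"z": 0,"yaw": -6,"grip": 4}
    - {"x": 4.2,"y": 10.5,"z": 0,"yaw": -9,"grip": 4}
    - {"x": 5.6,"y": 14,"z": 0,"yaw": -12,"grip": 4}
    - {"x": 7,"y": 17.5,"z": 0,"yaw": -16,"grip": 4}

```text
time: 0.98
tool_pos: [0.4126, -0.2307, 0.3112]
tool_rot: [[0.996, -0.092, -0.0], [-0.092, -0.996, -0.0], [-0.0, 0.0, -1.0]]
contact_force: [1.0, -0.2, 1.3]
opening: 0.0402
grip_force: 0.0
```

apply_moves:
  motion:
    - {"x": 1.4,"y": 3.5,"z": 0,"yaw": 0,"grip": 4}
    - {"x": 2.8,"y": 7,"z": 0,"yaw": 0,"grip": 4}
    - {"x": 4.2,"y": 10.5,"z": 0,"yaw": 0,"grip": 4}
    - {"x": 5.6,"y": 14,"z": 0,"yaw": 0,"grip": 4}
    - {"x": 7,"y": 17.5,"z": 0,"yaw": 0,"grip": 4}

```text
time: 1.4
tool_pos: [0.4825, -0.0558, 0.3113]
tool_rot: [[0.996, -0.09, 0.0], [-0.09, -0.996, -0.0], [0.0, 0.0, -1.0]]
contact_force: [0.8, -0.6, -0.2]
opening: 0.0403
grip_force: 0.0
```

apply_moves:
  motion:
    - {"x": 1.5,"y": 3.5,"z": 0,"yaw": 0,"grip": 4}
    - {"x": 3,"y": 7,"z": 0,"yaw": 0,"grip": 4}
    - {"x": 4.5,"y": 10.5,"z": 0,"yaw": 0,"grip": 4}
    - {"x": 6.2,"y": 14.5,"z": 0,"yaw": 0,"grip": 4}
    - {"x": 6.2,"y": 14.5,"z": 0,"yaw": 0,"grip": 4}

```text
time: 1.82
tool_pos: [0.5445, 0.0963, 0.3103]
tool_rot: [[0.997, -0.08, -0.001], [-0.08, -0.997, 0.004], [-0.002, -0.004, -1.0]]
contact_force: [-1.7, -0.2, -1.0]
opening: 0.0397
grip_force: 0.0
```

apply_moves:
  motion:
    - {"x": 0,"y": 0.1,"z": 0,"yaw": 0,"grip": 4}
    - {"x": 0,"y": 0.1,"z": -3,"yaw": 0,"grip": 4}
    - {"x": 0,"y": 0.1,"z": -6,"yaw": 0,"grip": 4}
    - {"x": 0,"y": 0.1,"z": -8.5,"yaw": 0,"grip": 4}
    - {"x": 0,"y": 0.1,"z": -8.5,"yaw": 0,"grip": 4}

```text
time: 2.23
tool_pos: [0.5416, 0.0858, 0.2209]
tool_rot: [[0.996, -0.092, -0.009], [-0.092, -0.996, -0.002], [-0.008, 0.003, -1.0]]
contact_force: [0.1, -0.6, -0.4]
opening: 0.0398
grip_force: 0.0
```

```bash
python3 - <<'E'
from h import *
t=manip.capture('top');s=manip.capture('scene')
z=lambda a:cv2.resize(a,None,fx=5,fy=5,interpolation=cv2.INTER_CUBIC)
cv2.imwrite('pics/g1.png',np.hstack([z(t[200:270,200:270]),z(s[145:215,250:320])])[:,:,::-1])
S=manip.sense();print(S['tool_pos'],S['contact_force'],proj('scene',S['tool_pos']))
E
```

```text
[0.54404921 0.08704944 0.22639749] [-0.31914243  0.26077029  0.20182325] (np.float64(280.6545012450642), np.float64(173.30713264531803))
```

View pics/g1.png

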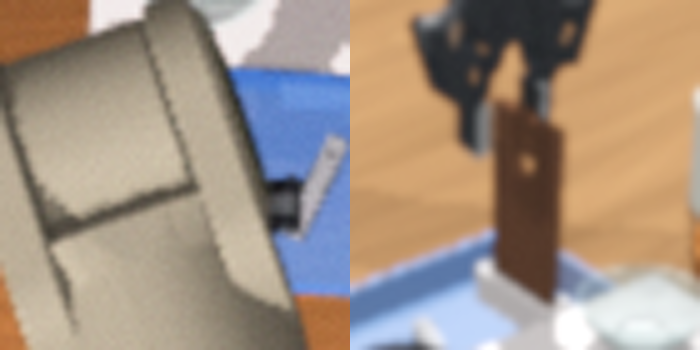

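The scene crop shows the handle edge between the fingers, with the hole at crop (528,163) and the TCP near (503,143). I'll shift slightly, then close.

apply_moves:
  motion:
    - {"x": 0.4,"y": 0.2,"z": 0.1,"yaw": 0,"grip": 4}
    - {"x": 0.4,"y": 0.2,"z": 0.1,"yaw": 0,"grip": 1}
    - {"x": 0.4,"y": 0.2,"z": 0.1,"yaw": 0,"grip": 0}
    - {"x": 0.4,"y": 0.2,"z": 0.1,"yaw": 0,"grip": 0}
    - {"x": 0.4,"y": 0.2,"z": 0.1,"yaw": 0,"grip": 0}
  squeeze: 50

```text
time: 2.75
tool_pos: [0.5492, 0.0909, 0.2288]
tool_rot: [[0.996, -0.089, 0.003], [-0.089, -0.996, 0.001], [0.003, -0.001, -1.0]]
contact_force: [0.1, -0.1, 6.7]
opening: 0.0081
grip_force: 50.4
```

apply_moves:
  motion:
    - {"x": 0,"y": 0,"z": 0,"yaw": 0,"grip": 0}
    - {"x": 0,"y": 0,"z": 0,"yaw": 0,"grip": 0}
    - {"x": 0,"y": 0,"z": 1,"yaw": 0,"grip": 0}
    - {"x": 0,"y": 0,"z": 2,"yaw": 0,"grip": 0}
    - {"x": 0,"y": 0,"z": 3,"yaw": 0,"grip": 0}

```text
time: 3.17
tool_pos: [0.5483, 0.0904, 0.2584]
tool_rot: [[0.996, -0.09, 0.0], [-0.09, -0.996, -0.0], [0.0, 0.0, -1.0]]
contact_force: [0.7, -0.2, 1.0]
opening: 0.0081
grip_force: 49.4
```

apply_moves:
  motion:
    - {"x": 0,"y": 0,"z": 2.5,"yaw": 0,"grip": 0}
    - {"x": 0,"y": -1,"z": 5,"yaw": 3,"grip": 0}
    - {"x": -1,"y": -2.5,"z": 6,"yaw": 9,"grip": 0}
    - {"x": -2,"y": -5,"z": 6,"yaw": 15,"grip": 0}
    - {"x": -3,"y": -8,"z": 6,"yaw": 21,"grip": 0}

```text
time: 3.58
tool_pos: [0.5184, 0.0118, 0.3193]
tool_rot: [[0.959, 0.282, 0.003], [0.282, -0.959, 0.001], [0.003, -0.0, -1.0]]
contact_force: [0.3, -0.3, -1.0]
opening: 0.0081
grip_force: 49.4
```

apply_moves:
  motion:
    - {"x": -1,"y": -2.5,"z": 0,"yaw": 6,"grip": 0}
    - {"x": -2,"y": -5,"z": 0,"yaw": 12,"grip": 0}
    - {"x": -3,"y": -7.5,"z": 0,"yaw": 18,"grip": 0}
    - {"x": -4,"y": -10,"z": 0,"yaw": 24,"grip": 0}
    - {"x": -5,"y": -12.5,"z": 0,"yaw": 30,"grip": 0}

```text
time: 4.0
tool_pos: [0.4678, -0.1156, 0.3185]
tool_rot: [[0.693, 0.721, 0.001], [0.721, -0.693, -0.0], [0.0, 0.001, -1.0]]
contact_force: [0.6, -0.7, -0.9]
opening: 0.0079
grip_force: 49.4
```

apply_moves:
  motion:
    - {"x": 0,"y": -3,"z": 0,"yaw": 5,"grip": 0}
    - {"x": 0,"y": -6,"z": 0,"yaw": 10,"grip": 0}
    - {"x": -0.4,"y": -9,"z": 0,"yaw": 15,"grip": 0}
    - {"x": -0.8,"y": -12,"z": 0,"yaw": 20,"grip": 0}
    - {"x": -0.8,"y": -15.6,"z": 0,"yaw": 25.5,"grip": 0}

```text
time: 4.42
tool_pos: [0.4602, -0.271, 0.3189]
tool_rot: [[0.314, 0.949, 0.001], [0.949, -0.314, -0.001], [-0.0, 0.001, -1.0]]
contact_force: [1.9, -0.2, -0.5]
opening: 0.0082
grip_force: 49.4
```

apply_moves:
  motion:
    - {"x": 0,"y": 0,"z": -1,"yaw": 0,"grip": 0}
    - {"x": 0,"y": 0,"z": -3,"yaw": 0,"grip": 0}
    - {"x": 0,"y": 0,"z": -5,"yaw": 0,"grip": 0}
    - {"x": 0,"y": 0,"z": -7,"yaw": 0,"grip": 0}
    - {"x": 0,"y": 0,"z": -8,"yaw": 0,"grip": 0}

```text
time: 4.83
tool_pos: [0.4597, -0.2701, 0.2356]
tool_rot: [[0.32, 0.947, -0.002], [0.947, -0.32, 0.001], [0.001, -0.002, -1.0]]
contact_force: [-0.9, -0.7, -0.4]
opening: 0.0077
grip_force: 49.4
```

```bash
python3 - <<'E'
from h import *
t=manip.capture('top');s=manip.capture('scene')
z=lambda a:cv2.resize(a,None,fx=5,fy=5,interpolation=cv2.INTER_CUBIC)
cv2.imwrite('pics/g2.png',np.hstack([z(t[200:300,335:415]),z(s[165:265,140:220])])[:,:,::-1])
S=manip.sense();print(S['tool_pos'],S['contact_force'],S['tool_rot'].round(3),proj('scene',S['tool_pos']))
E
```

```text
[ 0.45961072 -0.27002258  0.23605235] [-0.36470378  0.46042427  0.65749031] [[ 0.32   0.947 -0.003]
 [ 0.947 -0.32   0.002]
 [ 0.001 -0.003 -1.   ]] (np.float64(169.4038839954778), np.float64(199.84984761358766))
```

View pics/g2.png

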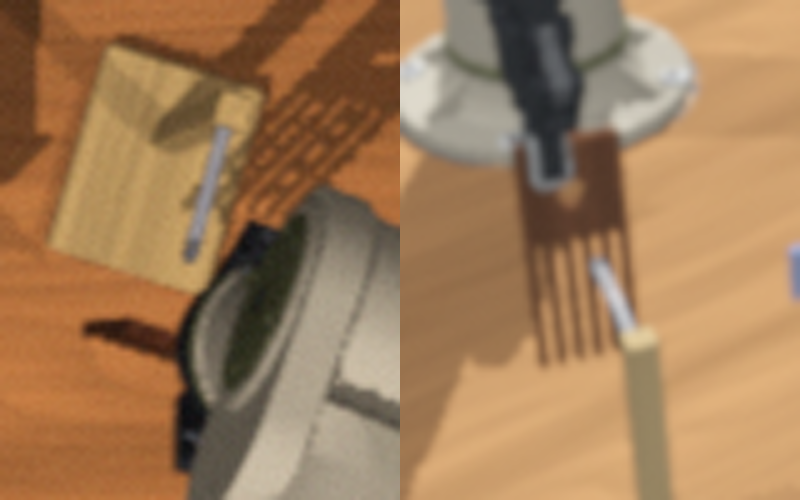

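The scene crop shows the comb held in front of the peg. Its hole is at crop (570,192), partly beside the finger, and the peg tip is at (598,265).

```bash
python3 - <<'E'
from h import *
f=lambda x,y:(140+(x-400+.5)/5-.5,165+(y+.5)/5-.5); g=lambda x,y:(335+(x+.5)/5-.5,200+(y+.5)/5-.5)
S=manip.sense(); R=S['tool_rot']; P=S['tool_pos']
def onp(q):
    o,d=ray('scene',*q); n=R[:,1]; p=P+n*.0045  # face nearest stand
    return o+d*((p-o)@n)/(d@n)
for n,q in [('hole',(570,192)),('TL',(517,145)),('TR',(613,133)),('BL',(545,365)),('ML',(528,240)),('MR',(628,230))]:
    X=onp(f(*q)); print(n,X.round(4),'tool x,z:',((X-P)@R[:,0]).round(4),(X-P)[2].round(4))
tip,e=tri(f(597,262),g(190,255)); print('tip',tip.round(4),e)
r=onz('top',*g(221,128),.191);print('root',r.round(4),np.degrees(np.arctan2(*(r-tip)[1::-1])), np.degrees(np.arctan2(R[1,1],R[0,1])), (tip-P)@R[:,0],(r-P)@R[:,0],(tip-P)@R[:,1])
print('root tri',tri(f(632,330),g(221,128)))
E
```

```text
hole [ 0.467  -0.2621  0.2257] tool x,z: 0.0099 -0.0104
TL [ 0.4587 -0.2872  0.2629] tool x,z: -0.0165 0.0269
TR [ 0.476  -0.2357  0.258 ] tool x,z: 0.0378 0.0219
BL [ 0.4583 -0.2867  0.1123] tool x,z: -0.0163 -0.1237
ML [ 0.4583 -0.2876  0.2002] tool x,z: -0.0171 -0.0359
MR [ 0.4768 -0.2326  0.1921] tool x,z: 0.0409 -0.0439
tip [ 0.5088 -0.2734  0.2033] 0.0021480903316981295
root [ 0.5769 -0.2942  0.191 ] -16.964604037414265 -18.64880379430133 0.012460825042041785 0.014545532165325848 0.04778348265652684
root tri (array([ 0.57468183, -0.29436284,  0.20058107]), np.float64(0.005242308224398736))
```

apply_moves:
  motion:
    - {"x": 0,"y": 0.15,"z": -1.1,"yaw": 0,"grip": 0}
    - {"x": 0.05,"y": 0.15,"z": -2.15,"yaw": 0,"grip": 0}
    - {"x": 1.9,"y": -0.45,"z": -2.15,"yaw": 0,"grip": 0}
    - {"x": 3.4,"y": -1,"z": -2.15,"yaw": 0,"grip": 0}
    - {"x": 3.9,"y": -1.15,"z": -2.15,"yaw": 0,"grip": 0}

```text
time: 5.35
tool_pos: [0.5009, -0.2823, 0.2155]
tool_rot: [[0.319, 0.948, 0.001], [0.948, -0.319, -0.0], [0.0, 0.001, -1.0]]
contact_force: [-1.1, -0.9, -0.5]
opening: 0.0082
grip_force: 49.4
```

```bash
python3 - <<'E'
from h import *
s=manip.capture('scene');t=manip.capture('top')
z=lambda a:cv2.resize(a,None,fx=7,fy=7,interpolation=cv2.INTER_CUBIC)
cv2.imwrite('pics/g3.png',np.hstack([z(t[225:275,345:395]),z(s[185:235,155:205])])[:,:,::-1])
S=manip.sense();print(S['tool_pos'],S['contact_force'])
E
```

```text
[ 0.50010628 -0.28185563  0.21547546] [-0.66449462  1.3188138  -0.50589245]
```

View pics/g3.png

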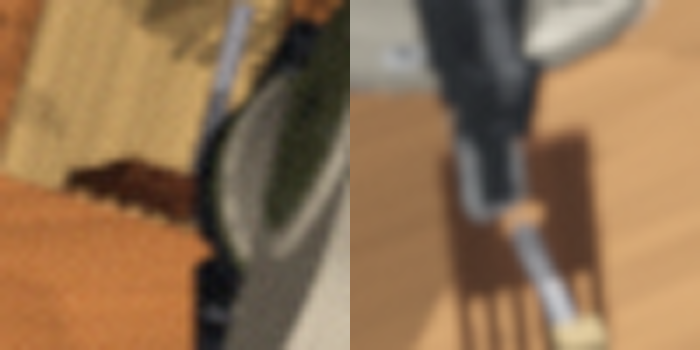

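```bash
python3 - <<'E'
from h import *
S=manip.sense();R=S['tool_rot'];P=S['tool_pos']
H=P+R[:,0]*.0112+np.array([0,0,-.0106])
c=lambda X:tuple(np.round([350+(proj('scene',X)[0]-155+.5)*7-.5,(proj('scene',X)[1]-185+.5)*7-.5],1))
tip=np.array([.508,-.2733,.2033])
print(P,H,'hole',c(H),'face',c(H+R[:,1]*.0045),'hole up/dn',c(H+R[:,1]*.0045+[0,0,.009]),c(H+R[:,1]*.0045-[0,0,.009]),'tip',c(tip),(tip-H)@R[:,0],(tip-H)@R[:,1])
E
```

```text
[ 0.50010628 -0.28185563  0.21547546] [ 0.50367885 -0.2712407   0.20488183] hole (np.float64(520.7), np.float64(216.8)) face (np.float64(523.8), np.float64(222.4)) hole up/dn (np.float64(521.7), np.float64(203.5)) (np.float64(525.8), np.float64(241.2)) tip (np.float64(522.9), np.float64(226.3)) -0.0005742621924179724 0.004752317118935295
```

The hole and peg tip line up within about 2 mm (tip at crop (523,226) inside the hole), so I'll thread it on.

apply_moves:
  motion:
    - {"x": 0.75,"y": -0.25,"z": -0.15,"yaw": 0,"grip": 0}
    - {"x": 1.5,"y": -0.5,"z": -0.3,"yaw": 0,"grip": 0}
    - {"x": 2.25,"y": -0.75,"z": -0.4,"yaw": 0,"grip": 0}
    - {"x": 3,"y": -1,"z": -0.5,"yaw": 0,"grip": 0}
    - {"x": 3.7,"y": -1.24,"z": -0.65,"yaw": 0,"grip": 0}

```text
time: 5.87
tool_pos: [0.5372, -0.2947, 0.2092]
tool_rot: [[0.32, 0.948, 0.0], [0.948, -0.32, -0.0], [0.0, 0.0, -1.0]]
contact_force: [-0.4, -0.4, 0.2]
opening: 0.0084
grip_force: 49.4
```

apply_moves:
  motion:
    - {"x": 0,"y": 0,"z": 0,"yaw": 0,"grip": 0}
    - {"x": 0,"y": 0,"z": -0.2,"yaw": 0,"grip": 0}
    - {"x": 0,"y": 0,"z": -0.4,"yaw": 0,"grip": 0}
    - {"x": 0,"y": 0,"z": -0.4,"yaw": 0,"grip": 0}

```text
time: 6.2
tool_pos: [0.536, -0.2943, 0.2048]
tool_rot: [[0.32, 0.948, -0.001], [0.948, -0.32, 0.0], [0.0, -0.001, -1.0]]
contact_force: [0.8, -1.4, -0.1]
opening: 0.0078
grip_force: 49.4
```

```bash
python3 - <<'E'
from h import *
s=manip.capture('scene')
z=lambda a:cv2.resize(a,None,fx=7,fy=7,interpolation=cv2.INTER_CUBIC)
cv2.imwrite('pics/g4.png',z(s[185:255,150:220])[:,:,::-1])
S=manip.sense();print(S['tool_pos'],S['contact_force'])
E
```

```text
[ 0.53600137 -0.29438574  0.20503433] [-0.67225123  0.03551019 -0.62922192]
```

View pics/g4.png

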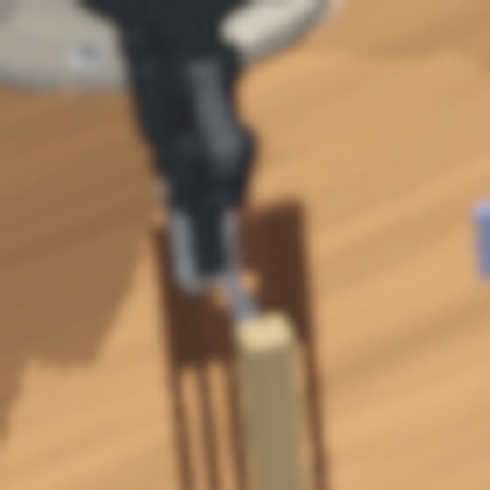

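The picture shows the peg passing through the hole with the post at (265,330) right in front. Releasing now.

apply_moves:
  motion:
    - {"x": 0,"y": 0,"z": -0.1,"yaw": 0,"grip": 0}
    - {"x": 0,"y": 0,"z": -0.1,"yaw": 0,"grip": 1.2}
    - {"x": 0,"y": 0,"z": -0.1,"yaw": 0,"grip": 1.8}
    - {"x": 0,"y": 0,"z": -0.1,"yaw": 0,"grip": 2.2}
    - {"x": 0,"y": 0,"z": -0.1,"yaw": 0,"grip": 2.2}

```text
time: 6.67
tool_pos: [0.5365, -0.2945, 0.2045]
tool_rot: [[0.32, 0.948, 0.0], [0.948, -0.32, -0.0], [-0.0, 0.0, -1.0]]
contact_force: [0.1, 0.4, -0.5]
opening: 0.0217
grip_force: 0.0
```

apply_moves:
  motion:
    - {"x": 0,"y": 0,"z": 0.3,"yaw": 0,"grip": 2.2}
    - {"x": 0,"y": 0,"z": 1.5,"yaw": 0,"grip": 2.2}
    - {"x": 0,"y": 0,"z": 4,"yaw": 0,"grip": 2.2}
    - {"x": 0,"y": 0,"z": 7,"yaw": 0,"grip": 2.2}
    - {"x": 0,"y": 0,"z": 10,"yaw": 0,"grip": 2.2}

```text
time: 7.08
tool_pos: [0.5361, -0.2943, 0.3063]
tool_rot: [[0.32, 0.948, -0.0], [0.948, -0.32, 0.0], [0.0, -0.0, -1.0]]
contact_force: [0.7, 0.2, 0.0]
opening: 0.0218
grip_force: 0.0
```

apply_moves:
  motion:
    - {"x": 0,"y": 2,"z": 0,"yaw": -7,"grip": 3}
    - {"x": 0,"y": 5,"z": 0,"yaw": -14,"grip": 3}
    - {"x": 0,"y": 8,"z": 0,"yaw": -21,"grip": 3}
    - {"x": 0,"y": 11,"z": 0,"yaw": -28,"grip": 3}
    - {"x": 0,"y": 14,"z": 0,"yaw": -35,"grip": 3}

```text
time: 7.5
tool_pos: [0.5364, -0.1531, 0.3057]
tool_rot: [[0.809, 0.588, 0.001], [0.588, -0.809, -0.0], [0.001, 0.001, -1.0]]
contact_force: [0.6, -0.7, 1.1]
opening: 0.0301
grip_force: 0.0
```

apply_moves:
  motion:
    - {"x": 0.5,"y": 3.5,"z": 0,"yaw": -7,"grip": 3}
    - {"x": 1,"y": 7,"z": 0,"yaw": -14,"grip": 3}
    - {"x": 1.5,"y": 10.5,"z": 0,"yaw": -21,"grip": 3}
    - {"x": 2,"y": 14,"z": 0,"yaw": -28,"grip": 3}
    - {"x": 2,"y": 17.1,"z": 0,"yaw": -35,"grip": 3}

```text
time: 7.92
tool_pos: [0.5568, 0.0182, 0.3055]
tool_rot: [[1.0, 0.03, 0.002], [0.03, -1.0, 0.0], [0.002, -0.0, -1.0]]
contact_force: [-0.3, 0.1, 1.1]
opening: 0.0302
grip_force: 0.0
```

apply_moves:
  motion:
    - {"x": 0,"y": 0,"z": -2,"yaw": -7,"grip": 3}
    - {"x": 0,"y": 0,"z": -5,"yaw": -14,"grip": 3}
    - {"x": 0,"y": 0,"z": -8,"yaw": -21,"grip": 3}
    - {"x": 0,"y": 0,"z": -10,"yaw": -25,"grip": 3}
    - {"x": 0,"y": 0,"z": -10,"yaw": -25,"grip": 3}

```text
time: 8.33
tool_pos: [0.5542, 0.0159, 0.2007]
tool_rot: [[0.92, -0.393, -0.007], [-0.393, -0.92, -0.0], [-0.006, 0.003, -1.0]]
contact_force: [-0.6, 0.5, -1.4]
opening: 0.0302
grip_force: 0.0
```

```bash
python3 - <<'E'
from h import *
s=manip.capture('scene')
z=lambda a,k:cv2.resize(a,None,fx=k,fy=k,interpolation=cv2.INTER_CUBIC)
cv2.imwrite('pics/g5.png',np.hstack([z(s[185:285,150:230],4),z(s[165:265,210:310],4)])[:,:,::-1])
S=manip.sense();print(S['tool_pos'],S['tool_rot'].round(3),S['contact_force'])
E
```

```text
[0.55538311 0.01598809 0.20340001] [[ 0.921 -0.389 -0.003]
 [-0.389 -0.921 -0.   ]
 [-0.003  0.001 -1.   ]] [0.42138922 0.32789372 1.01295341]
```

View pics/g5.png

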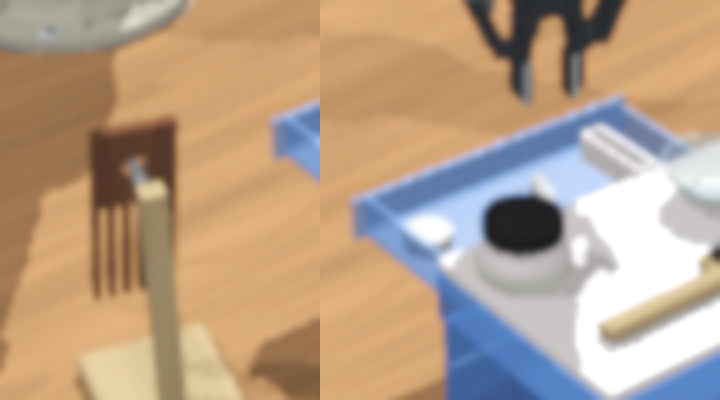

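The comb hangs on the peg (crop (135,165)), and the clipper is still in place near (543,188). Descending.

apply_moves:
  motion:
    - {"x": 0.1,"y": 0.1,"z": -2.5,"yaw": 0,"grip": 3}
    - {"x": 0.1,"y": 0.1,"z": -5,"yaw": 0,"grip": 3}
    - {"x": 0.1,"y": 0.1,"z": -7.5,"yaw": 0,"grip": 3}
    - {"x": 0.1,"y": 0.1,"z": -9,"yaw": 0,"grip": 3}
    - {"x": 0.1,"y": 0.1,"z": -9.7,"yaw": 0,"grip": 3}

```text
time: 8.8
tool_pos: [0.5578, 0.017, 0.1075]
tool_rot: [[0.922, -0.388, 0.0], [-0.388, -0.922, 0.0], [0.0, -0.0, -1.0]]
contact_force: [-1.5, -0.1, -0.8]
opening: 0.03
grip_force: 0.0
```

apply_moves:
  motion:
    - {"x": 0,"y": 0,"z": 0,"yaw": 0,"grip": 3}
    - {"x": 0,"y": 0,"z": 0,"yaw": 0,"grip": 1}
    - {"x": 0,"y": 0,"z": 0,"yaw": 0,"grip": 0.6}
    - {"x": 0,"y": 0,"z": 0,"yaw": 0,"grip": 0.6}
    - {"x": 0,"y": 0,"z": 0,"yaw": 0,"grip": 0.6}
  squeeze: 40

```text
time: 9.22
tool_pos: [0.5589, 0.0172, 0.1096]
tool_rot: [[0.921, -0.39, 0.004], [-0.39, -0.921, 0.0], [0.004, -0.002, -1.0]]
contact_force: [-1.0, -0.8, 7.6]
opening: 0.0109
grip_force: 39.5
```

apply_moves:
  motion:
    - {"x": 0,"y": 0,"z": 0,"yaw": 0,"grip": 0.6}
    - {"x": 0,"y": 0,"z": 2,"yaw": 0,"grip": 0.6}
    - {"x": 0,"y": 0,"z": 5,"yaw": 0,"grip": 0.6}
    - {"x": 0,"y": 0,"z": 8,"yaw": 0,"grip": 0.6}
    - {"x": 0,"y": 0,"z": 10,"yaw": 0,"grip": 0.6}

```text
time: 9.63
tool_pos: [0.5584, 0.0173, 0.2112]
tool_rot: [[0.921, -0.39, 0.004], [-0.39, -0.921, 0.0], [0.004, -0.002, -1.0]]
contact_force: [1.8, -0.1, 0.4]
opening: 0.0108
grip_force: 39.0
```

apply_moves:
  motion:
    - {"x": 0,"y": 2,"z": 3,"yaw": 0,"grip": 0.6}
    - {"x": 0,"y": 5.5,"z": 3,"yaw": 0,"grip": 0.6}
    - {"x": 0,"y": 9,"z": 3,"yaw": 0,"grip": 0.6}
    - {"x": 0,"y": 12.5,"z": 3,"yaw": 0,"grip": 0.6}
    - {"x": 0,"y": 16,"z": 3,"yaw": 0,"grip": 0.6}

```text
time: 10.05
tool_pos: [0.5575, 0.1786, 0.2387]
tool_rot: [[0.921, -0.39, 0.002], [-0.39, -0.921, 0.0], [0.002, -0.001, -1.0]]
contact_force: [0.9, 1.3, -0.7]
opening: 0.0106
grip_force: 39.0
```

apply_moves:
  motion:
    - {"x": 0.5,"y": 3.5,"z": 0,"yaw": 0,"grip": 0.6}
    - {"x": 1,"y": 7,"z": 0,"yaw": 0,"grip": 0.6}
    - {"x": 1.5,"y": 10.5,"z": 0,"yaw": 0,"grip": 0.6}
    - {"x": 2.2,"y": 14,"z": 0,"yaw": 0,"grip": 0.6}
    - {"x": 2.2,"y": 16,"z": 0,"yaw": 0,"grip": 0.6}

```text
time: 10.47
tool_pos: [0.5789, 0.3413, 0.2376]
tool_rot: [[0.922, -0.387, -0.0], [-0.387, -0.922, 0.002], [-0.001, -0.002, -1.0]]
contact_force: [-1.0, -0.8, 0.3]
opening: 0.0108
grip_force: 39.1
```

apply_moves:
  motion:
    - {"x": 0,"y": 0,"z": -2,"yaw": 0,"grip": 0.6}
    - {"x": 0,"y": 0,"z": -5,"yaw": 0,"grip": 0.6}
    - {"x": 0,"y": 0,"z": -8,"yaw": 0,"grip": 0.6}
    - {"x": 0,"y": 0,"z": -11,"yaw": 0,"grip": 0.6}
    - {"x": 0,"y": 0,"z": -13,"yaw": 0,"grip": 0.6}

```text
time: 10.88
tool_pos: [0.5787, 0.3364, 0.1048]
tool_rot: [[0.921, -0.39, -0.002], [-0.39, -0.921, -0.001], [-0.001, 0.002, -1.0]]
contact_force: [0.6, -0.3, -0.8]
opening: 0.0104
grip_force: 39.1
```

```bash
python3 - <<'E'
from h import *
s=manip.capture('scene');t=manip.capture('top')
z=lambda a,k:cv2.resize(a,None,fx=k,fy=k,interpolation=cv2.INTER_CUBIC)
cv2.imwrite('pics/g6.png',np.hstack([z(t[190:290,110:200],4),z(s[155:255,290:390],4)])[:,:,::-1])
S=manip.sense();print(S['tool_pos'],S['contact_force'],proj('scene',S['tool_pos']))
E
```

```text
[0.57753429 0.33542097 0.10341295] [-0.37080888 -0.60344171 -1.15069247] (np.float64(336.71161043407136), np.float64(185.115069558649))
```

View pics/g6.png

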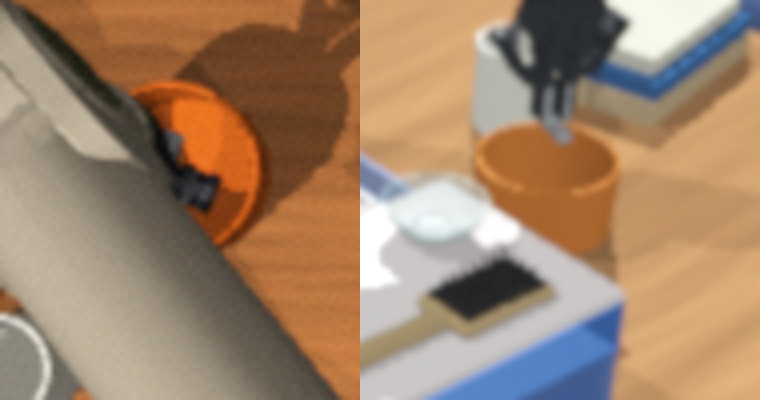

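The clipper is in the fingers over the tub's middle (scene crop (560,130)). Lowering and releasing.

apply_moves:
  motion:
    - {"x": 0.2,"y": 0.1,"z": -2.5,"yaw": 0,"grip": 0.6}
    - {"x": 0.2,"y": 0.1,"z": -5,"yaw": 0,"grip": 0.6}
    - {"x": 0.2,"y": 0.1,"z": -7.5,"yaw": 0,"grip": 0.6}
    - {"x": 0.2,"y": 0.1,"z": -8.5,"yaw": 0,"grip": 0.6}
    - {"x": 0.2,"y": 0.1,"z": -8.5,"yaw": 0,"grip": 0.6}

```text
time: 11.4
tool_pos: [0.5808, 0.3374, 0.0211]
tool_rot: [[0.921, -0.39, -0.002], [-0.39, -0.921, -0.002], [-0.002, 0.002, -1.0]]
contact_force: [-0.3, -0.2, -1.1]
opening: 0.0105
grip_force: 39.1
```

apply_moves:
  motion:
    - {"x": 0,"y": 0,"z": 0,"yaw": 0,"grip": 1.5}
    - {"x": 0,"y": 0,"z": 0,"yaw": 0,"grip": 2.5}
    - {"x": 0,"y": 0,"z": 0,"yaw": 0,"grip": 3}
    - {"x": 0,"y": 0,"z": 0,"yaw": 0,"grip": 3}
    - {"x": 0,"y": 0,"z": 2,"yaw": 0,"grip": 3}

```text
time: 11.82
tool_pos: [0.5797, 0.3367, 0.0395]
tool_rot: [[0.921, -0.39, -0.004], [-0.39, -0.921, -0.003], [-0.003, 0.004, -1.0]]
contact_force: [0.8, -0.7, -1.3]
opening: 0.0303
grip_force: 0.0
```

apply_moves:
  motion:
    - {"x": 0,"y": 0,"z": 3.5,"yaw": 0,"grip": 3}
    - {"x": 0,"y": 0,"z": 7,"yaw": 0,"grip": 3}
    - {"x": 0,"y": 0,"z": 10.5,"yaw": 0,"grip": 3}
    - {"x": 0,"y": 0,"z": 14,"yaw": 0,"grip": 3}
    - {"x": 0,"y": 0,"z": 16,"yaw": 0,"grip": 2}

```text
time: 12.23
tool_pos: [0.5825, 0.339, 0.2084]
tool_rot: [[0.921, -0.39, 0.006], [-0.39, -0.921, 0.004], [0.004, -0.006, -1.0]]
contact_force: [0.8, 0.2, 1.5]
opening: 0.0204
grip_force: 0.0
```

apply_moves:
  motion:
    - {"x": -1,"y": -2.5,"z": 0,"yaw": 3,"grip": 0}
    - {"x": -2,"y": -6,"z": 0,"yaw": 8,"grip": 0}
    - {"x": -4,"y": -9.5,"z": 0,"yaw": 13,"grip": 0}
    - {"x": -6,"y": -13,"z": 0,"yaw": 18,"grip": 0}
    - {"x": -7,"y": -16,"z": 0,"yaw": 18,"grip": 0}

```text
time: 12.65
tool_pos: [0.5097, 0.1763, 0.2031]
tool_rot: [[0.997, -0.081, 0.001], [-0.081, -0.997, -0.001], [0.001, 0.0, -1.0]]
contact_force: [1.2, -0.2, -0.1]
opening: -0.0001
grip_force: 0.0
```

apply_moves:
  motion:
    - {"x": -1.5,"y": -3.5,"z": 0,"yaw": 0,"grip": 0}
    - {"x": -3,"y": -7,"z": 0,"yaw": 0,"grip": 0}
    - {"x": -4.5,"y": -10.5,"z": 0,"yaw": 0,"grip": 0}
    - {"x": -6,"y": -14,"z": 0,"yaw": 0,"grip": 0}
    - {"x": -6.8,"y": -16,"z": 0,"yaw": 0,"grip": 0}

```text
time: 13.07
tool_pos: [0.442, 0.0142, 0.2032]
tool_rot: [[0.996, -0.09, 0.001], [-0.09, -0.996, -0.001], [0.002, 0.001, -1.0]]
contact_force: [0.5, -0.3, -0.3]
opening: 0.0003
grip_force: 0.0
```

apply_moves:
  motion:
    - {"x": 0,"y": 0,"z": 0,"yaw": 0,"grip": 0}
    - {"x": 0,"y": 0,"z": -3,"yaw": 0,"grip": 0}
    - {"x": 0,"y": 0,"z": -6,"yaw": 0,"grip": 0}
    - {"x": 0,"y": 0,"z": -9,"yaw": 0,"grip": 0}
    - {"x": 0,"y": 0,"z": -9,"yaw": 0,"grip": 0}

```text
time: 13.48
tool_pos: [0.4403, 0.0184, 0.1082]
tool_rot: [[0.996, -0.086, -0.007], [-0.086, -0.996, 0.0], [-0.007, 0.0, -1.0]]
contact_force: [-1.5, 0.1, -0.5]
opening: -0.0001
grip_force: 0.0
```

apply_moves:
  motion:
    - {"x": 1.5,"y": -0.1,"z": 0.2,"yaw": 0,"grip": 0}
    - {"x": 3,"y": -0.3,"z": 0.2,"yaw": 0,"grip": 0}
    - {"x": 4,"y": -0.4,"z": 0.2,"yaw": 0,"grip": 0}
    - {"x": 5,"y": -0.4,"z": 0.2,"yaw": 0,"grip": 0}
    - {"x": 6,"y": -0.5,"z": 0.2,"yaw": 0,"grip": 0}

```text
time: 13.9
tool_pos: [0.5042, 0.0135, 0.1153]
tool_rot: [[0.996, -0.086, 0.0], [-0.086, -0.996, 0.0], [0.0, -0.0, -1.0]]
contact_force: [-2.3, 0.5, 1.4]
opening: 0.0003
grip_force: 1.1
```

apply_moves:
  motion:
    - {"x": 1.1,"y": -0.1,"z": 0,"yaw": 0,"grip": 0}
    - {"x": 2.2,"y": -0.2,"z": 0,"yaw": 0,"grip": 0}
    - {"x": 3.3,"y": -0.3,"z": 0,"yaw": 0,"grip": 0}
    - {"x": 4.4,"y": -0.4,"z": 0,"yaw": 0,"grip": 0}
    - {"x": 5.5,"y": -0.5,"z": 0,"yaw": 0,"grip": 0}

```text
time: 14.32
tool_pos: [0.5591, 0.0084, 0.1148]
tool_rot: [[0.996, -0.086, -0.0], [-0.086, -0.996, 0.0], [-0.0, -0.0, -1.0]]
contact_force: [-2.2, 0.5, 2.1]
opening: -0.0002
grip_force: 1.1
```

apply_moves:
  motion:
    - {"x": 0.8,"y": -0.1,"z": 0,"yaw": 0,"grip": 0}
    - {"x": 1.6,"y": -0.15,"z": 0,"yaw": 0,"grip": 0}
    - {"x": 2.4,"y": -0.2,"z": 0,"yaw": 0,"grip": 0}
    - {"x": 3,"y": -0.25,"z": 0,"yaw": 0,"grip": 0}
    - {"x": 3.4,"y": -0.3,"z": 0,"yaw": 0,"grip": 0}

```text
time: 14.73
tool_pos: [0.5931, 0.0051, 0.1143]
tool_rot: [[0.996, -0.086, 0.0], [-0.086, -0.996, 0.0], [0.0, -0.0, -1.0]]
contact_force: [-0.7, 0.4, 1.0]
opening: 0.0001
grip_force: 0.9
```

Pushing on gently until the stop shows in the force.

apply_moves:
  motion:
    - {"x": 0.3,"y": 0,"z": 0,"yaw": 0,"grip": 0}
    - {"x": 0.5,"y": 0,"z": 0,"yaw": 0,"grip": 0}
    - {"x": 0.7,"y": 0,"z": 0,"yaw": 0,"grip": 0}
    - {"x": 0.8,"y": 0,"z": 0,"yaw": 0,"grip": 0}

```text
time: 15.07
tool_pos: [0.6002, 0.0047, 0.1141]
tool_rot: [[0.996, -0.087, -0.001], [-0.087, -0.996, -0.0], [-0.001, 0.0, -1.0]]
contact_force: [-6.8, -1.6, 3.7]
opening: -0.0004
grip_force: 3.4
```

apply_moves:
  motion:
    - {"x": 0.1,"y": 0,"z": 0,"yaw": 0,"grip": 0}
    - {"x": 0.2,"y": 0,"z": 0,"yaw": 0,"grip": 0}
    - {"x": 0.2,"y": 0,"z": 0,"yaw": 0,"grip": 0}

```text
time: 15.32
tool_pos: [0.6002, 0.0047, 0.1141]
tool_rot: [[0.996, -0.086, -0.005], [-0.086, -0.996, -0.001], [-0.004, 0.001, -1.0]]
contact_force: [-11.5, -1.3, 7.1]
opening: 0.0003
grip_force: 5.9
```

apply_moves:
  motion:
    - {"x": -1.5,"y": 0.1,"z": 0,"yaw": 0,"grip": 0}
    - {"x": -4,"y": 0.3,"z": 0,"yaw": 0,"grip": 0}
    - {"x": -7,"y": 0.6,"z": 0,"yaw": 0,"grip": 0}
    - {"x": -10,"y": 0.6,"z": 2,"yaw": 0,"grip": 0}
    - {"x": -13,"y": 0.6,"z": 4,"yaw": 0,"grip": 0}

```text
time: 15.73
tool_pos: [0.4704, 0.0113, 0.1536]
tool_rot: [[0.996, -0.086, -0.002], [-0.086, -0.996, 0.0], [-0.002, -0.0, -1.0]]
contact_force: [1.1, -0.5, 1.5]
opening: 0.0003
grip_force: 0.0
```

apply_moves:
  motion:
    - {"x": 0,"y": 0,"z": 3,"yaw": 0,"grip": 0}
    - {"x": 0,"y": 0,"z": 6,"yaw": 0,"grip": 0}
    - {"x": 0,"y": 0,"z": 9,"yaw": 0,"grip": 0}
    - {"x": 0,"y": 0,"z": 9,"yaw": 0,"grip": 0}
    - {"x": 0,"y": 0,"z": 9,"yaw": 0,"grip": 0}

```text
time: 16.15
tool_pos: [0.4737, 0.0113, 0.2464]
tool_rot: [[0.996, -0.086, 0.005], [-0.086, -0.996, -0.0], [0.005, -0.0, -1.0]]
contact_force: [-0.9, 0.3, -0.7]
opening: 0.0
grip_force: 0.0
```

```bash
python3 - <<'E'
from h import *
s=manip.capture('scene');t=manip.capture('top')
z=lambda a,k:cv2.resize(a,None,fx=k,fy=k,interpolation=cv2.INTER_CUBIC)
cv2.imwrite('pics/g7.png',np.vstack([z(t[130:270,120:400],2.5)[:300,:700],z(s[155:275,150:430],2.5)])[:,:,::-1])
S=manip.sense();print(S['tool_pos'],S['contact_force'],S['time'])
E
```

```text
[0.4721992  0.01105184 0.24367899] [-0.34241821  0.74136583 -0.96500122] 16.25
```

View pics/g7.png

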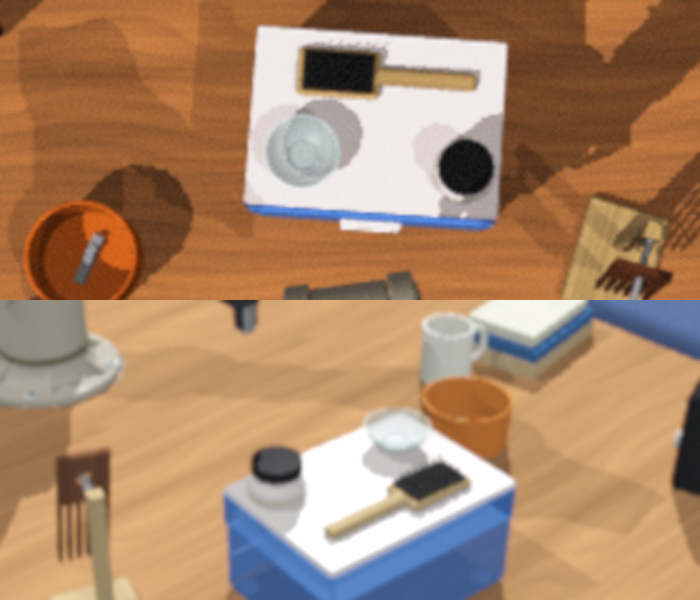

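The final view shows the clipper in the tub (90,258), the comb hanging on the peg, the tray shut with only its thin front edge showing, and the bystanders unmoved.

```bash
python3 -c "
from plant import manip
print(manip.sign_off())"
```

```text
the job is handed in; nothing more can be done
None
```

The job is handed in, with no verdict returned: the last pictures show the comb hanging on the peg, the clipper in the tub, the tray shut and the bystanders unmoved; the tin was left in the tray but is out of view now that it is closed.

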